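Park the reticle carrier and snap its dust cover on

ROBOT

A 7-joint arm with a two-finger parallel gripper is mounted at the origin on the work surface. World frame = base frame: x ahead of the robot, y to its left, z up, the work surface at z = 0. Lengths are in m, angles in rad, forces in N, time in s.
With the tool pointing down it reaches from about 0.375 to 0.925 m from the base axis. Payload 3.1 kg.
Tool frame: the origin (TCP) lies on the front face of the gripper's body, between the roots of the fingers; the fingertips stand 73 mm ahead of it and the grasp point (between the pads) lies 54 mm ahead of it; y points along the fingers, z is the direction in which the jaws open and shut, and the axes are right-handed (so a half turn about y gives the same grasp; the last joint's range is limited). The gripper opens to 85 mm and grips with 20 to 120 N. Pads are 22 mm wide; open, the fingers measure 114 mm over their backs; the gripper's body (76 mm by 85 mm) begins 54 mm behind the grasp point. The pads swing forward as they close: fully open they stand 13 mm farther back than shut.
Start: joints at [-1.236, 0.383, 0.044, 1.598, -0.018, 1.161, -0.05], TCP at [0.273, 0.59, 0.304] pointing down, gripper open.
Joint ranges: [-2.61, 2.61], [-0.41, 2.15], [-1.48, 1.57], [0, 2.5], [-1.57, 4.71], [0.05, 1.97], [-2.85, 2.85]. Speed limits (rad/s): [2.79, 2.79, 3.14, 3.14, 3.14, 3.14, 3.14].

INTERFACE

Orientations are given as a unit quaternion [x, y, z, w].
In Python, from workcell import state, camera, close_job, search_frame, cut_out, mark_of gives the robot as it stands.
- The arm moves only by the tool arm_command, never from a script. Its argument "steps" is a list of rows, each an object with "fingers": the closure, from -1 (fully open) to 1 (shut); "xyz": the shift along the tool's x, y, z normalised to -1 to 1, where 1 is 50 mm, a list of three; "rot": the turn, a rotation vector about the tool's x, y, z normalised to -1 to 1, where 1 is pi rad, a list of three. A call has 1 to 20 rows; each row shifts and turns the commanded pose from where the row before left it, along the tool's axes as they then stand; what a row does not reach is not made up. A row lasts 1/12 s, in which the tool goes at most 41.7 mm and 7.16 degrees, less where a joint would pass 70% of its speed; a pose out of reach is approached as far as the arm can. A call with a number of a shift or a turn outside -1 to 1 is refused whole. A call with a gripper value outside its range is refused whole. The fingers move at their own pace and stop on an object; "newtons" is the grip in N (left out, the last holds). Time passes only in rows, so rows that do not move let the fingers close. It gives the time, the measured TCP pose, the force and the opening at its end, in the units of the state.
- state(): the state, without advancing time (a new reading comes with each control period).
- camera(name): name is "side" or "top" or "wrist"; returns a dict with "frame" (480x640x3 uint8, blue, green, red), "mtx" (3x3 intrinsics, pixels), "R" (3x3) and "t" (3): a world point X has camera coordinates R X + t. Camera axes: x right, y down, z forward; pixel columns grow to the right and rows downward; lengths in m; the calibration is good to about 2 mm. A picture is of the moment at which its call begins. There is no depth.
- close_job(): hands the job in, once; it reports no verdict.
Trained networks look in a picture, given as the dict that the camera call returned (one of the last four; its "shot" number tells which), for a name from the list of things; names that differ only in an ending like _2 or _b are one class to them, and where a whole thing is asked for, a point or a joint stands for the part that bears it (a point fixed in the world has none). Each returns a list of dicts, best first, with "conf" (0 to 1); they miss things now and then, are a little off and sometimes report something else, mostly with a low value. They report only what shows in the picture. A call takes as long as a camera call. They do not tell look-alikes from the thing itself.
- search_frame(picture, target): "point" ([row, column] in pixels, amid what is visible of it).
- cut_out(picture, target): "mask" (480x640 bool, what is visible of it) and "point" ([row, column] in pixels, amid what is visible of it).
- mark_of(picture, target): "point" ([row, column] in pixels: a listed point, or the origin of a listed thing).
The state is a dict: "clock": time; "joints": joint angles; "dq": joint speeds; "effort": joint torques, N m; "tool_pos": TCP position; "ee_rot": TCP orientation; "force": force on the tool from outside, world axes, zero at the start; "torque": the same for the moment, N m; "width": opening from 0.0 (shut) to 1.0 (fully open).
Only numpy, scipy, OpenCV 4.12 (cv2) and the standard library are available. Lean on these libraries where they do the work, as an engineer would, in place of code of your own. Each camera call takes 0.05 s, during which the arm holds its last target.

TASK

The glass reticle in its open black carrier has been measured and must be packed. First slide the carrier along the bench, without lifting or tipping it, until it stands wholly inside the yellow ring of the packing spot; then set the blue dust cover over it (do not drop it) and press it straight down until all three orange clips have snapped under the carrier's rim. Leave the carrier standing inside the ring, let go, and do not disturb the other things on the bench.

Things in the scene. Friction and masses are not known exactly. Their poses are not given: they have to be found in the camera images.
- carrier: Round black carrier base, 0.3 to 0.55 kg, loose. Origin: centre of its underside, z up. Foot 90 mm in diameter up to 15 mm height, then a projecting rim 100 mm in diameter from 15 to 22 mm (top edge chamfered 3 mm). A greenish glass plate, 68 mm in diameter, 4 mm thick, is fixed on top: 26 mm high in all. Its yaw does not matter. It stays where it is left when pushed slowly.
- spot: Packing spot: white disc 124 mm in diameter with a yellow ring around it (140 mm outside), painted flat on the bench, nothing to feel. Origin: its centre on the bench. It lies roughly ahead of the robot, between carrier and cover, which may be on either side.
- cover: Round blue dust cover, 0.2 kg, upright, loose. Origin: centre of its skirt's lower edge, z up. Skirt 117 mm outside, 105 mm clear inside, flared to 110 mm at the foot; flat top 114 mm in diameter, 30 mm above the origin. Set on the carrier, centred within 4 mm, it first rests on its clips, origin about 16 mm above the carrier's; pressed home, its origin is 4 mm above the carrier's.
- knob_top (a point): Centre of the top of the cover's black upright round knob, 28 mm in diameter, which stands from 30 to 66 mm (this point) above the cover's origin, on its axis: grip it from above. Pressing down on it with some 8 to 20 N snaps the clips; the push then ends on a firm seat.
- clip0 (a joint): Orange sprung clip arm 0 in a gap of the cover's skirt (the three stand 120 degrees apart; yaw does not matter): 0 rad when free or snapped home, up to about 0.3 while spread over the carrier's rim.
- clip1 (a joint): Orange clip arm 1, likewise.
- clip2 (a joint): Orange clip arm 2, likewise.
- packed: Bystander: a carrier already packed, grey base with green cover, 117 mm in diameter, 70 mm high, at the back of the bench. Origin: centre of its underside.
- loupe: Bystander: black and dark steel loupe, 46 mm in diameter, 44 mm high, standing behind the packing spot. Origin: centre of its underside.
- ring_gauge: Bystander: steel ring gauge lying flat, 56 mm outside diameter, 22 mm high, between robot and packing spot. Origin: centre of its underside.
- gauge_block: Bystander: steel gauge block 35 x 12 mm, 30 mm high, behind the packing spot to the left. Origin: centre of its underside.
- brush: Bystander: brush 160 mm long lying at the back of the bench. Origin: underside, at mid-length, x along it.
- driver: Bystander: screwdriver 150 mm long lying at the back left. Origin: underside, at mid-length, x along it.
- cleaner: Bystander: white closed bottle, 52 mm in diameter, 110 mm high, at the left. Origin: centre of its underside.
Mind the look-alikes: they are no part of the job. Several things look just like the cover: the one meant starts farthest to the robot's right.

How it is judged:
By the outcome, as a careful person would: the job done as asked, in the order asked, and still so for the second after the job is handed in, with the robot touching nothing.
It also fails if it takes over 59 s, if anything falls off the work surface, if the arm or the gripper's body presses on something with over 40 N, if the wrist force passes 120 N, or if a joint passes its speed limit or range.

## Working session

There is one attempt and no reset: what is moved stays moved. The work goes in short steps, Python scripts to look and compute and a tool call to move; the robot and the scene stay as the last step left them, time stands still between calls to the robot, and variables do not carry over. Pictures are saved under pics/ and viewed, and the job is handed in when it is done.

Besides the shell and the picture viewer there is one more tool, called after "Request:" by a JSON object that holds its "fn" and its "kwargs". arm_command: Moves the arm, as the interface text tells. Scaled input: -1 to 1 covers 50 mm each way for a shift and pi rad each way for a turn. Its arguments: {"type":"object","properties":{"steps":{"type":"array"},"newtons":{"type":"number"}},"required":["steps"]}

```bash
ls; mkdir -p pics; python3 - <<'E'
from workcell import *
import cv2
s=state(); print(s)
for n in ["top","side","wrist"]:
    p=camera(n); cv2.imwrite(f"pics/{n}0.png",p["frame"]); print(n,p["shot"],p["mtx"].tolist(),p["R"].tolist(),p["t"].tolist())
E
```

```text
pics
{'clock': 0.0, 'joints': array([-1.23580564,  0.38385396,  0.04383904,  1.59958853, -0.01790602,
        1.16120843, -0.04990041]), 'dq': array([-6.60987556e-04,  3.18126184e-04, -1.36928482e-03,  7.85874078e-04,
       -1.60260067e-04, -4.87316536e-04,  4.06993312e-05]), 'effort': array([-4.15635141e-04, -4.33457422e+01,  1.02433093e+00, -2.49513781e+01,
        1.05411155e-02,  1.13517276e-02,  5.49053176e-07]), 'tool_pos': array([0.2722929 , 0.5893799 , 0.30246801]), 'ee_rot': array([ 0.69155017, -0.15195181,  0.15164461, -0.68969045]), 'force': array([-0.13813446,  0.41991435,  0.49767002]), 'torque': array([-0.00582449,  0.01642911,  0.00381946]), 'width': 0.9995814583450636}
top 1 [[471.59046300421113, 0.0, 322.25782070935304], [0.0, 471.59046300421113, 243.9527626285428], [0.0, 0.0, 1.0]] [[-0.00015081535414858413, -0.9999408816228057, 0.010872465871855327], [-0.9813037738097488, -0.0019445852140092398, -0.192455506793364], [0.19246527157249455, -0.010698217036084258, -0.9812454674497989]] [0.07468855632673634, 0.579873462124705, 1.1045032392537768]
side 2 [[440.58507854962335, 0.0, 323.30024905102596], [0.0, 440.58507854962335, 244.37859152996106], [0.0, 0.0, 1.0]] [[-0.9985404512671933, -0.051056076267703775, -0.017613751992594486], [-0.022973738697099164, 0.6966766011334959, -0.7170173782854619], [0.048879182822420604, -0.7155662027438315, -0.6968327166382089]] [0.545335426043212, 0.023509895482229426, 1.0314626990405273]
wrist 3 [[376.0773446039601, 0.0, 323.56725651549544], [0.0, 376.0773446039601, 239.98615333910843], [0.0, 0.0, 1.0]] [[0.42000572465160707, 0.9075208802088254, -0.0010213935969647378], [0.8658852670568329, -0.40039903154057477, 0.2998721724923637], [0.2717312929233557, -0.12683243877798467, -0.9539788451112703]] [-0.6493710438950845, -0.03656782315324114, 0.37998208913922]
```

View pics/top0.png

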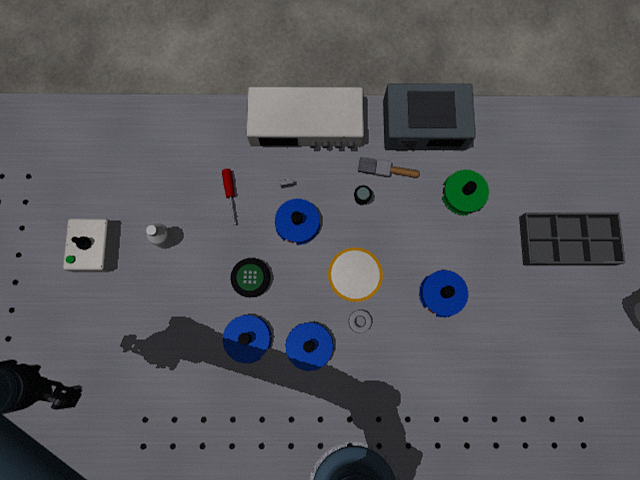

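View pics/side0.png

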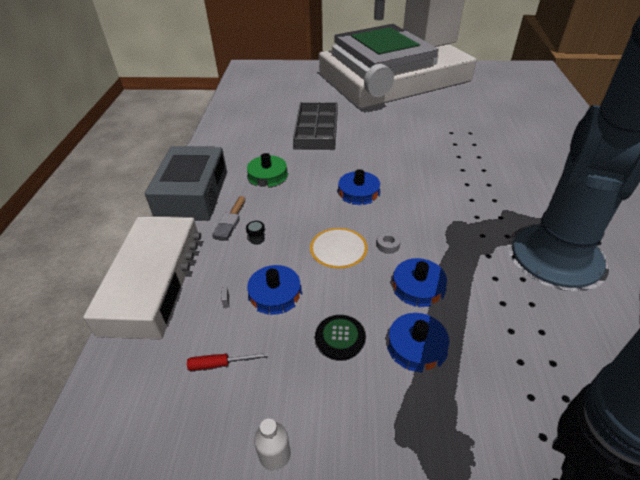

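View pics/wrist0.png

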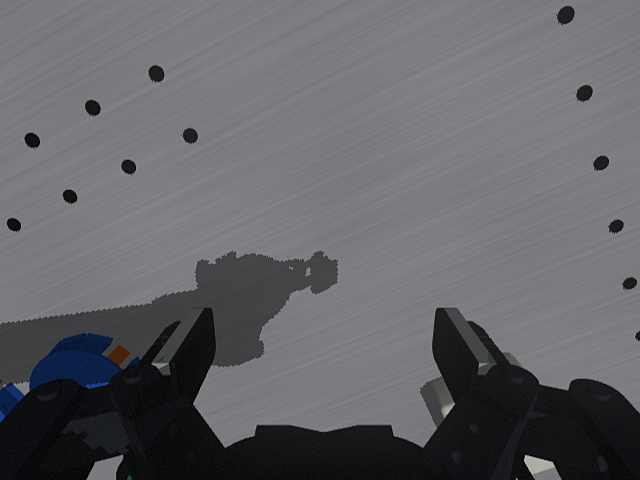

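The top view shows the carrier at about (251,278), the spot at (356,275) and the target cover, farthest right, at (445,292). The look-alike covers are at (298,221), (247,338) and (310,345). The side view agrees with this. Next I'll triangulate.

```bash
cat > h.py <<'E'
from workcell import *
import numpy as np, cv2
from scipy.spatial.transform import Rotation as Rn
def P(p): return p["mtx"]@np.hstack([p["R"],np.array(p["t"]).reshape(3,1)])
def tri(p1,a,p2,b):
    X=cv2.triangulatePoints(P(p1),P(p2),np.array(a[::-1],float).reshape(2,1),np.array(b[::-1],float).reshape(2,1))
    return (X[:3]/X[3]).ravel()
def proj(p,X):
    x=P(p)@np.append(X,1); return (x[:2]/x[2])[::-1]
def onz(p,rc,z):
    d=p["R"].T@np.linalg.inv(p["mtx"])@np.array([rc[1],rc[0],1.]); c=-p["R"].T@p["t"]
    return c+d*(z-c[2])/d[2]
E
python3 - <<'E'
from h import *
np.set_printoptions(precision=4,suppress=True)
t=camera("top"); s=camera("side")
r=Rn.from_quat(state()["ee_rot"]).as_matrix(); print(r)
for n,z in [("carrier",0),("spot",0),("cover",0),("knob_top",.066),("packed",0),("loupe",0),("ring_gauge",0),("gauge_block",0)]:
    A=mark_of(t,n); B=mark_of(s,n)
    print(n)
    for a in A:
        if a["conf"]<.3: continue
        print("  top",a["conf"],a["point"],onz(t,a["point"],z)[:2])
    for b in B:
        if b["conf"]<.3: continue
        print("  side",b["conf"],b["point"],onz(s,b["point"],z)[:2])
    for a in A:
      for b in B:
        if a["conf"]<.3 or b["conf"]<.3: continue
        X=tri(t,a["point"],s,b["point"])
        e=np.abs(proj(t,X)-a["point"]).max()
        if e<3: print("   tri",X,e)
E
```

```text
[[ 0.9078 -0.0005  0.4194]
 [-0.4194 -0.0012  0.9078]
 [ 0.     -1.     -0.0013]]
carrier
  top 0.67 [278.1, 250.8] [0.502  0.2562]
  side 0.78 [340.9, 335.8] [0.5082 0.2573]
   tri [ 0.5051  0.2563 -0.0024] 1.09024713964169
spot
  top 0.62 [274.8, 351.8] [ 0.5107 -0.0007]
  side 0.83 [248.0, 339.0] [ 0.5086 -0.0045]
   tri [ 0.5094 -0.0003  0.0043] 0.3145960174333027
cover
  top 0.87 [293.2, 442.1] [ 0.4641 -0.2294]
  top 0.71 [221.2, 297.8] [0.651  0.1383]
  top 0.64 [343.1, 310.4] [0.3403 0.104 ]
  top 0.56 [337.0, 248.0] [0.3551 0.2589]
  side 0.7 [342.9, 415.3] [0.352  0.2557]
  side 0.69 [189.3, 353.1] [ 0.4753 -0.2379]
  side 0.59 [285.5, 420.3] [0.3266 0.1071]
   tri [ 0.4692 -0.2289  0.0055] 2.2108079063920627
   tri [0.3339 0.1056 0.0001] 2.622452639690607
   tri [0.3541 0.2585 0.0045] 0.43456500522972874
   tri [0.3577 0.2369 0.15  ] 1.1221829444397144
knob_top
  top 0.96 [290.6, 450.6] [ 0.4644 -0.2326]
  top 0.82 [222.0, 298.3] [0.6327 0.1343]
  top 0.79 [340.5, 242.6] [0.3472 0.2618]
  top 0.58 [345.4, 308.2] [0.3359 0.1082]
  top 0.4 [181.7, 290.4] [0.7364 0.155 ]
  si
[... 389 characters left out ...]
3] 1.6312485661729852
packed
  top 0.58 [191.2, 461.7] [ 0.7339 -0.2947]
  side 0.8 [175.6, 267.3] [ 0.7241 -0.2965]
   tri [ 0.7281 -0.2933  0.0037] 1.6621739445742207
loupe
  top 0.82 [201.5, 362.2] [ 0.7048 -0.0305]
  side 0.95 [241.1, 260.8] [ 0.7009 -0.0222]
   tri [ 0.7053 -0.0312 -0.0081] 0.6790843623986973
ring_gauge
  top 0.87 [319.4, 357.5] [ 0.3984 -0.0137]
  top 0.69 [291.5, 450.2] [ 0.4684 -0.2502]
  top 0.43 [199.0, 362.9] [ 0.7116 -0.0324]
  side 0.79 [242.9, 388.9] [ 0.3881 -0.0261]
   tri [ 0.3943 -0.0117  0.0148] 1.465181426034519
gauge_block
  top 0.44 [185.2, 285.9] [0.7489 0.1707]
  side 0.65 [301.4, 221.2] [0.7577 0.1675]
   tri [0.7521 0.1707 0.0026] 1.4996690476520484
```

```bash
python3 - <<'E'
from h import *
np.set_printoptions(precision=4,suppress=True)
for n in ("top","side"):
    p=camera(n); hsv=cv2.cvtColor(p["frame"],cv2.COLOR_BGR2HSV)
    m=cut_out(p,"spot")[0]; k=m["mask"].astype(np.uint8); print(m["conf"],m["point"])
    near=cv2.dilate(k,np.ones((15,15),np.uint8))
    y=cv2.inRange(hsv,(15,100,80),(35,255,255))&(near*255)
    pts=np.argwhere(y>0)[:,::-1].astype(np.float32)
    W=np.array([onz(p,(b,a),0)[:2] for a,b in pts])
    h=cv2.convexHull(W.astype(np.float32)*1000); c,r=cv2.minEnclosingCircle(h); print(n,"spot",c,r)
    c2=[m for m in cut_out(p,"carrier")if m["conf"]>.3]
    for m in c2:
        k=m["mask"]; pts=np.argwhere(k)
        for z in (.0,.019): 
            W=np.array([onz(p,q,z)[:2] for q in pts])
            c,r=cv2.minEnclosingCircle(W.astype(np.float32)*1000); print(n,"carrier z",z,m["conf"],c,r)
    g=cv2.inRange(hsv,(40,60,20),(90,255,255))
    q=c2[0]["mask"]; pts=np.argwhere((g>0)&q)
    W=np.array([onz(p,a,.026)[:2] for a in pts]).astype(np.float32)*1000
    print(n,"glass",len(pts),cv2.minEnclosingCircle(W), W.mean(0))
E
```

```text
0.73 [167.7, 375.5]
top spot (792.3370361328125, -144.88754272460938) 36.762638092041016Traceback (most recent call last):
  File "<stdin>", line 18, in <module>
IndexError: list index out of range
```

```bash
cat > m.py <<'E'
from h import *
np.set_printoptions(precision=4,suppress=True)
def blob(p,lo,hi,c,rad,z):
    hsv=cv2.cvtColor(p["frame"],cv2.COLOR_BGR2HSV)
    q=np.argwhere(cv2.inRange(hsv,lo,hi)>0)
    if not len(q): return None
    W=np.array([onz(p,a,z)[:2] for a in q]); W=W[np.linalg.norm(W-c,axis=1)<rad].astype(np.float32)*1000
    if len(W)<5: return None
    return len(W),cv2.minEnclosingCircle(W),cv2.fitEllipse(cv2.convexHull(W))[:2]
def spot(p): return blob(p,(15,90,60),(35,255,255),(.51,-.005),.1,0)
def glass(p,c): return blob(p,(40,60,15),(90,255,255),c,.06,.026)
def black(p,c): return blob(p,(0,0,0),(180,255,45),c,.07,.019)
E
python3 - <<'E'
from m import *
for n in ("top","side"):
    p=camera(n)
    print(n,spot(p)); print(glass(p,(.505,.256))); print(black(p,(.505,.256)))
E
```

```text
top (541, ((513.3094482421875, -8.847708702087402), 70.56025695800781), ((513.3352661132812, -8.804758071899414), (139.5934600830078, 139.9050750732422)))
(545, ((499.322509765625, 253.8034210205078), 47.62334442138672), ((497.7586364746094, 252.27691650390625), (85.61746215820312, 92.09796142578125)))
(717, ((503.0203552246094, 252.564453125), 52.331214904785156), ((502.4826965332031, 252.7979278564453), (97.69732666015625, 104.1389389038086)))
side (411, ((510.438232421875, -8.734172821044922), 70.4753189086914), ((510.24237060546875, -8.881942749023438), (138.90396118164062, 139.510498046875)))
(782, ((499.8581848144531, 265.0381164550781), 48.30884552001953), ((500.4613952636719, 264.9107666015625), (87.08243560791016, 93.60598754882812)))
(961, ((499.9960021972656, 258.5933837890625), 51.47883605957031), ((500.8459167480469, 258.4333801269531), (95.99471282958984, 102.5555648803711)))
```

Request:
{"fn": "arm_command", "kwargs": {"steps": [{"fingers": -0.4,"xyz": [0,0,0],"rot": [0,0.039,0]},{"fingers": -0.4,"xyz": [0,0,0],"rot": [0,0.039,0]},{"fingers": -0.4,"xyz": [0,0,0],"rot": [0,0.039,0]},{"fingers": -0.4,"xyz": [0,0,0],"rot": [0,0.039,0]},{"fingers": -0.4,"xyz": [0,0,0],"rot": [0,0.039,0]},{"fingers": -0.4,"xyz": [0,0,0],"rot": [0,0.039,0]},{"fingers": -0.4,"xyz": [0,0,0],"rot": [0,0.039,0]},{"fingers": -0.4,"xyz": [0,0,0],"rot": [0,0.039,0]},{"fingers": -0.4,"xyz": [0,0,0],"rot": [0,0.038,0]}], "newtons": 40}}

```text
clock: 2.05
tool_pos: [0.2725, 0.5901, 0.3039]
ee_rot: [0.508, -0.492, 0.492, -0.508]
force: [0.2, 0.2, -0.8]
width: 0.695
```

```bash
cat >> h.py <<'E'
def goal(xyz):
    s=state(); M=Rn.from_quat(s["ee_rot"]).as_matrix()
    print("clk",round(s["clock"],2),"tcp",s["tool_pos"].round(4),"w",round(s["width"],3),"F",s["force"].round(2)); print(M.round(3).tolist())
    if xyz is not None: print("shift units (tool xyz):",(M.T@(np.array(xyz)-s["tool_pos"])/.05).round(3), "yaw_x deg",np.degrees(np.arctan2(M[1,0],M[0,0])).round(2))
E
python3 - <<'E'
from h import *
goal([.498,.35,.2])
p=camera("wrist"); s=state(); M=Rn.from_quat(s["ee_rot"]).as_matrix()
print("cam in tool",M.T@(-p["R"].T@p["t"]-s["tool_pos"]),(p["R"]@M).round(3))
E
```

```text
clk 2.05 tcp [0.2725 0.5901 0.3039] w 0.695 F [ 0.24  0.22 -0.8 ]
[[0.033, -0.0, 0.999], [-0.999, 0.0, 0.033], [-0.0, -1.0, -0.0]]
shift units (tool xyz): [4.947 2.077 4.351] yaw_x deg -88.13
cam in tool [-0.07772398 -0.07022564 -0.00191   ] [[-0.003 -0.001  1.   ]
 [ 0.954 -0.298  0.002]
 [ 0.298  0.954  0.002]]
```

Request:
{"fn": "arm_command", "kwargs": {"steps": [{"fingers": -0.4,"xyz": [0.45,0.21,0.44],"rot": [0,0,0]},{"fingers": -0.4,"xyz": [0.45,0.21,0.44],"rot": [0,0,0]},{"fingers": -0.4,"xyz": [0.45,0.21,0.44],"rot": [0,0,0]},{"fingers": -0.4,"xyz": [0.5,0.21,0.44],"rot": [0,0,0]},{"fingers": -0.4,"xyz": [0.5,0.21,0.44],"rot": [0,0,0]},{"fingers": -0.4,"xyz": [0.5,0.21,0.44],"rot": [0,0,0]},{"fingers": -0.4,"xyz": [0.5,0.21,0.44],"rot": [0,0,0]},{"fingers": -0.4,"xyz": [0.5,0.2,0.43],"rot": [0,0,0]},{"fingers": -0.4,"xyz": [0.5,0.2,0.42],"rot": [0,0,0]},{"fingers": -0.4,"xyz": [0.5,0.2,0.42],"rot": [0,0,0]},{"fingers": -0.4,"xyz": [0,0,0],"rot": [0,0,0]}]}}

```text
clock: 3.02
tool_pos: [0.5046, 0.3465, 0.1987]
ee_rot: [0.509, -0.49, 0.495, -0.506]
force: [0.5, -1.6, 1.3]
width: 0.701
```

```bash
python3 - <<'E'
from m import *
goal([.499,.35,.076])
p=camera("wrist"); cv2.imwrite("pics/w1.png",p["frame"])
print(glass(p,(.505,.256)),black(p,(.505,.256)))
print([ (m["conf"],m["point"],onz(p,m["point"],0)) for m in mark_of(p,"carrier")])
E
```

```text
clk 3.02 tcp [0.5046 0.3465 0.1987] w 0.701 F [ 0.53 -1.64  1.33]
[[0.029, 0.002, 1.0], [-1.0, -0.008, 0.029], [0.008, -1.0, 0.002]]
shift units (tool xyz): [-0.092  2.453 -0.114] yaw_x deg -88.36
(5092, ((504.686279296875, 261.53143310546875), 58.965736389160156), ((504.3010559082031, 256.9422302246094), (79.85122680664062, 120.25747680664062))) (8060, ((505.00921630859375, 256.06231689453125), 69.97197723388672), ((504.23828125, 260.13031005859375), (102.9295425415039, 145.43426513671875)))
[(0.56, [334.7, 316.6], array([0.5002, 0.2574, 0.    ]))]
```

View pics/w1.png

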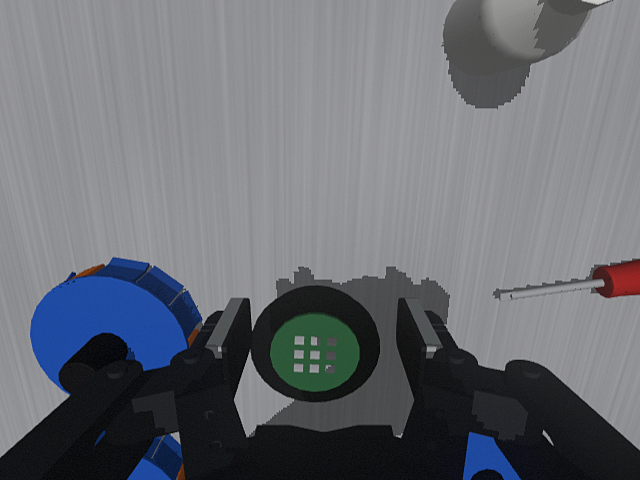

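Request:
{"fn": "arm_command", "kwargs": {"steps": [{"fingers": -0.4,"xyz": [0,0.45,-0.05],"rot": [0,0,0]},{"fingers": -0.4,"xyz": [0,0.5,-0.05],"rot": [0,0,0]},{"fingers": -0.4,"xyz": [0,0.5,-0.05],"rot": [0,0,0]},{"fingers": -0.4,"xyz": [0,0.4,0],"rot": [0,0,0]},{"fingers": -0.4,"xyz": [0,0.3,0],"rot": [0,0,0]},{"fingers": -0.4,"xyz": [0,0.2,0],"rot": [0,0,0]},{"fingers": -0.4,"xyz": [0,0,0],"rot": [0,0,0]},{"fingers": -0.4,"xyz": [0,0,0],"rot": [0,0,0]}]}}

```text
clock: 3.78
tool_pos: [0.4912, 0.357, 0.0829]
ee_rot: [0.51, -0.49, 0.489, -0.51]
force: [0.6, 0.2, 1.4]
width: 0.703
```

```bash
python3 - <<'E'
from m import *
goal([.512,.042,.076])
for n in ("wrist","side"):
    p=camera(n); cv2.imwrite(f"pics/{n}2.png",p["frame"])
f=p["frame"][260:460,220:500]; cv2.imwrite("pics/side2c.png",cv2.resize(f,None,fx=2.8,fy=2.8))
E
```

```text
clk 3.78 tcp [0.4912 0.357  0.0829] w 0.703 F [0.57 0.19 1.39]
[[0.041, -0.001, 0.999], [-0.999, 0.001, 0.041], [-0.001, -1.0, -0.001]]
shift units (tool xyz): [6.313 0.135 0.16 ] yaw_x deg -87.67
```

View pics/wrist2.png

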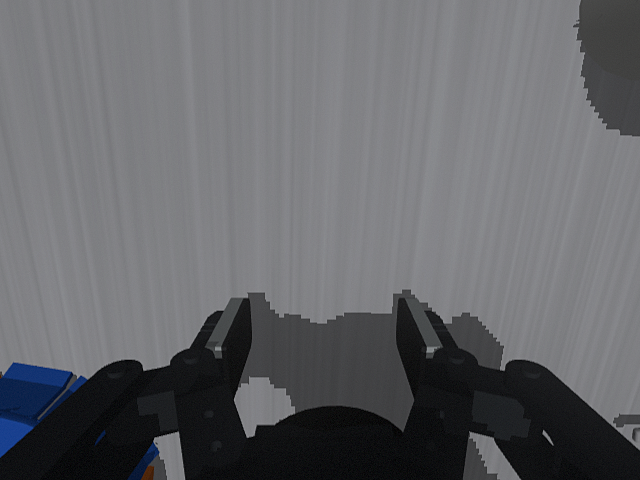

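View pics/side2c.png

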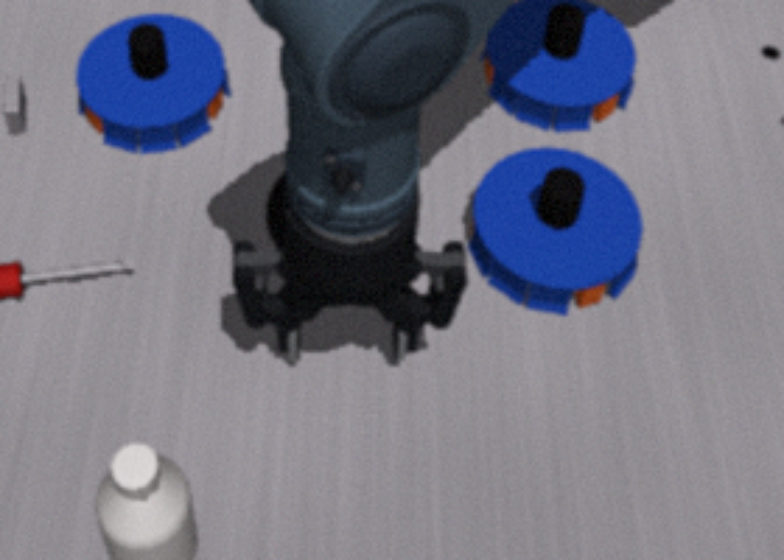

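```bash
python3 - <<'E'
from m import *
p=camera("side")
for z in (0,.01,.02,.03): print(z,onz(p,(388.6,324.3),z),onz(p,(388.6,361.5),z))
p=camera("wrist")
for z in (0,.01,.02,.03): print(z,onz(p,(299,240),z),onz(p,(299,404),z))
goal(None)
E
```

```text
0 [0.5259 0.3595 0.    ] [0.4585 0.3566 0.    ]
0.01 [0.5255 0.3647 0.01  ] [0.459  0.3619 0.01  ]
0.02 [0.5251 0.3699 0.02  ] [0.4595 0.3672 0.02  ]
0.03 [0.5247 0.3752 0.03  ] [0.46   0.3725 0.03  ]
0 [0.4534 0.357  0.    ] [0.5276 0.3598 0.    ]
0.01 [0.4556 0.362  0.01  ] [0.525  0.3646 0.01  ]
0.02 [0.4578 0.367  0.02  ] [0.5225 0.3694 0.02  ]
0.03 [0.46  0.372 0.03 ] [0.5199 0.3742 0.03  ]
clk 3.98 tcp [0.4927 0.3567 0.0844] w 0.703 F [-0.03 -0.29  0.  ]
[[0.039, 0.002, 0.999], [-0.999, 0.002, 0.039], [-0.002, -1.0, 0.002]]
```

Request:
{"fn": "arm_command", "kwargs": {"steps": [{"fingers": -0.4,"xyz": [0,0.1,0.05],"rot": [0,0,0]},{"fingers": -0.4,"xyz": [0,0.1,0.04],"rot": [0,0,0]},{"fingers": -0.4,"xyz": [0.2,0,0],"rot": [0,0,0]},{"fingers": -0.4,"xyz": [0.2,0,0],"rot": [0,0,0]},{"fingers": -0.4,"xyz": [0.2,0,0],"rot": [0,0,0]},{"fingers": -0.4,"xyz": [0.1,0,0],"rot": [0,0,0]},{"fingers": -0.4,"xyz": [0.1,0,0],"rot": [0,0,0]},{"fingers": -0.4,"xyz": [0.1,0,0],"rot": [0,0,0]},{"fingers": -0.4,"xyz": [0.1,0,0],"rot": [0,0,0]},{"fingers": -0.4,"xyz": [0.1,0,0],"rot": [0,0,0]},{"fingers": -0.4,"xyz": [0.1,0,0],"rot": [0,0,0]},{"fingers": -0.4,"xyz": [0.1,0,0],"rot": [0,0,0]},{"fingers": -0.4,"xyz": [0.1,0,0],"rot": [0,0,0]}]}}

```text
clock: 5.07
tool_pos: [0.4988, 0.287, 0.0731]
ee_rot: [-0.509, 0.49, -0.49, 0.51]
force: [0.2, 2.5, -0.1]
width: 0.698
```

```bash
python3 - <<'E'
from m import *
goal([.512,.042,.076])
p=camera("wrist"); cv2.imwrite(f"pics/wrist3.png",p["frame"])
p=camera("side")
f=p["frame"][240:420,220:500]; cv2.imwrite("pics/side3c.png",cv2.resize(f,None,fx=2.8,fy=2.8))
E
```

```text
clk 5.07 tcp [0.4988 0.287  0.0731] w 0.698 F [ 0.16  2.46 -0.08]
[[0.04, 0.0, 0.999], [-0.999, 0.001, 0.04], [-0.001, -1.0, 0.0]]
shift units (tool xyz): [ 4.906 -0.066  0.068] yaw_x deg -87.72
```

View pics/wrist3.png

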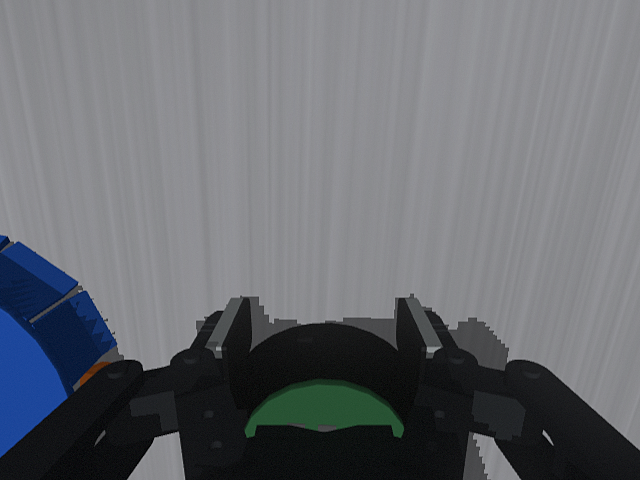

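View pics/side3c.png

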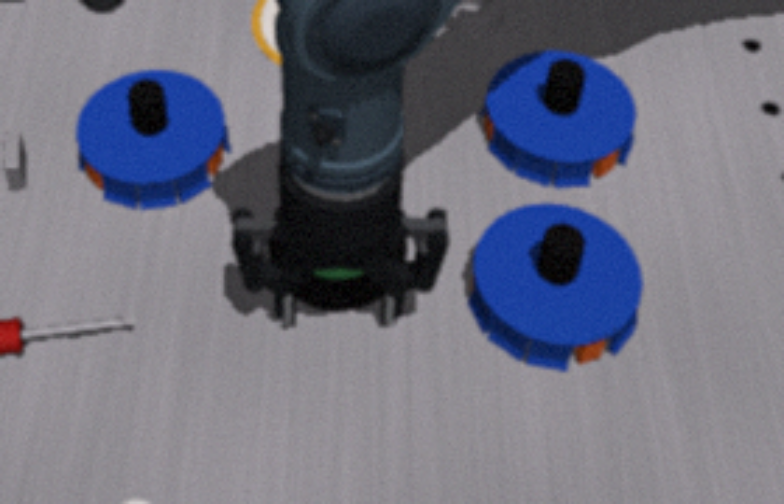

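Request:
{"fn": "arm_command", "kwargs": {"steps": [{"fingers": -0.4,"xyz": [0.12,0,0.003],"rot": [0,0,0]},{"fingers": -0.4,"xyz": [0.14,0,0.003],"rot": [0,0,0]},{"fingers": -0.4,"xyz": [0.14,0,0.003],"rot": [0,0,0]},{"fingers": -0.4,"xyz": [0.14,0,0.003],"rot": [0,0,0]},{"fingers": -0.4,"xyz": [0.14,0,0.003],"rot": [0,0,0]},{"fingers": -0.4,"xyz": [0.14,0,0.003],"rot": [0,0,0]},{"fingers": -0.4,"xyz": [0.14,0,0.003],"rot": [0,0,0]},{"fingers": -0.4,"xyz": [0.14,0,0.003],"rot": [0,0,0]},{"fingers": -0.4,"xyz": [0.14,0,0.003],"rot": [0,0,0]},{"fingers": -0.4,"xyz": [0.14,0,0.003],"rot": [0,0,0]},{"fingers": -0.4,"xyz": [0.14,0,0.003],"rot": [0,0,0]},{"fingers": -0.4,"xyz": [0.14,0,0.003],"rot": [0,0,0]},{"fingers": -0.4,"xyz": [0.14,0,0.003],"rot": [0,0,0]},{"fingers": -0.4,"xyz": [0.14,0,0.003],"rot": [0,0,0]},{"fingers": -0.4,"xyz": [0.14,0,0.003],"rot": [0,0,0]},{"fingers": -0.4,"xyz": [0.14,0,0.003],"rot": [0,0,0]},{"fingers": -0.4,"xyz": [0.14,0,0.003],"rot": [0,0,0]},{"fingers": -0.4,"xyz": [0.14,0,0.003],"rot": [0,0,0]},{"fingers": -0.4,"xyz": [0.14,0,0.003],"rot": [0,0,0]},{"fingers": -0.4,"xyz": [0.12,0,0.003],"rot": [0,0,0]}]}}

```text
clock: 6.83
tool_pos: [0.5072, 0.1474, 0.0729]
ee_rot: [0.51, -0.49, 0.49, -0.509]
force: [-0.8, 3.0, 1.1]
width: 0.701
```

```bash
python3 - <<'E'
from m import *
goal([.512,.042,.076])
p=camera("wrist"); cv2.imwrite(f"pics/wrist4.png",p["frame"])
p=camera("top"); print(black(p,(.505,.09)))
f=p["frame"][180:380,220:500]; cv2.imwrite("pics/top4c.png",cv2.resize(f,None,fx=2.8,fy=2.8))
E
```

```text
clk 6.83 tcp [0.5072 0.1474 0.0729] w 0.701 F [-0.82  3.05  1.12]
[[0.038, -0.0, 0.999], [-0.999, -0.0, 0.038], [0.0, -1.0, -0.0]]
shift units (tool xyz): [ 2.109 -0.062  0.015] yaw_x deg -87.81
(1282, ((504.66473388671875, 98.05579376220703), 69.34959411621094), ((505.6673583984375, 102.81700134277344), (110.43550872802734, 134.83184814453125)))
```

View pics/wrist4.png

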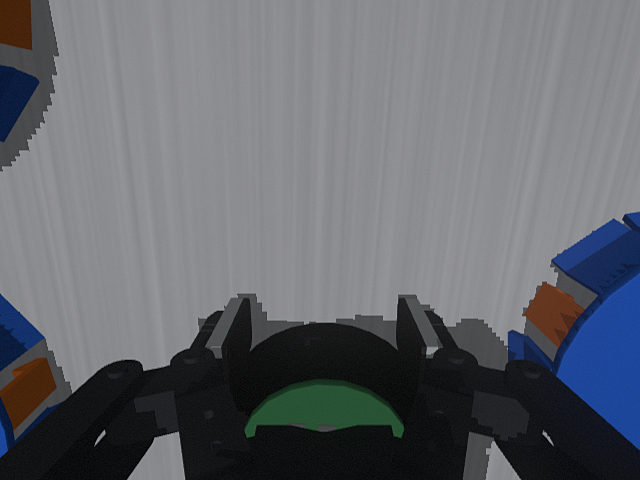

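View pics/top4c.png

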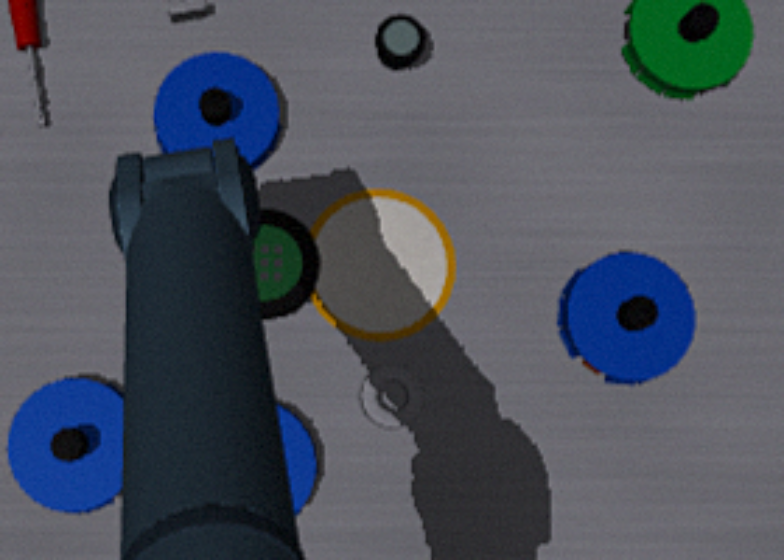

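Request:
{"fn": "arm_command", "kwargs": {"steps": [{"fingers": -0.4,"xyz": [0.12,0,0],"rot": [0,0,0]},{"fingers": -0.4,"xyz": [0.14,0,0],"rot": [0,0,0]},{"fingers": -0.4,"xyz": [0.14,0,0],"rot": [0,0,0]},{"fingers": -0.4,"xyz": [0.14,0,0],"rot": [0,0,0]},{"fingers": -0.4,"xyz": [0.14,0,0],"rot": [0,0,0]},{"fingers": -0.4,"xyz": [0.14,0,0],"rot": [0,0,0]},{"fingers": -0.4,"xyz": [0.14,0,0],"rot": [0,0,0]},{"fingers": -0.4,"xyz": [0.14,0,0],"rot": [0,0,0]},{"fingers": -0.4,"xyz": [0.14,0,0],"rot": [0,0,0]},{"fingers": -0.4,"xyz": [0.14,0,0],"rot": [0,0,0]},{"fingers": -0.4,"xyz": [0.14,0,0],"rot": [0,0,0]},{"fingers": -0.4,"xyz": [0.14,0,0],"rot": [0,0,0]},{"fingers": -0.4,"xyz": [0.14,0,0],"rot": [0,0,0]},{"fingers": -0.4,"xyz": [0.14,0,0],"rot": [0,0,0]},{"fingers": -0.4,"xyz": [0.1,0,0],"rot": [0,0,0]},{"fingers": -0.4,"xyz": [0.06,0,0],"rot": [0,0,0]},{"fingers": -0.4,"xyz": [0.03,0,0],"rot": [0,0,0]},{"fingers": -0.4,"xyz": [0,0,0],"rot": [0,0,0]}]}}

```text
clock: 8.43
tool_pos: [0.5112, 0.0411, 0.0728]
ee_rot: [0.51, -0.49, 0.49, -0.509]
force: [0.1, 1.2, -0.1]
width: 0.699
```

```bash
python3 - <<'E'
from m import *
goal([.512,.042,.076])
p=camera("side"); print(black(p,(.51,0)))
f=p["frame"][160:320,240:464]; cv2.imwrite("pics/side5c.png",cv2.resize(f,None,fx=3.5,fy=3.5))
p=camera("top"); print(spot(p),glass(p,(.51,-.01)))
f=p["frame"][200:360,240:464]; cv2.imwrite("pics/top5c.png",cv2.resize(f,None,fx=3.5,fy=3.5))
E
```

```text
clk 8.43 tcp [0.5112 0.0411 0.0728] w 0.699 F [ 0.14  1.16 -0.12]
[[0.038, -0.0, 0.999], [-0.999, -0.001, 0.038], [0.001, -1.0, -0.0]]
shift units (tool xyz): [-0.017 -0.064  0.016] yaw_x deg -87.83
(1302, ((511.1649169921875, -4.38257360458374), 68.8485107421875), ((511.406005859375, -5.188114166259766), (129.0352020263672, 135.2613525390625)))
(170, ((512.1088256835938, -45.97119903564453), 57.83576583862305), ((513.8017578125, -37.71525573730469), (80.21713256835938, 115.51617431640625))) (65, ((513.418212890625, -24.371599197387695), 36.52627182006836), ((506.2809753417969, -14.89048957824707), (49.987003326416016, 94.54302978515625)))
```

View pics/side5c.png

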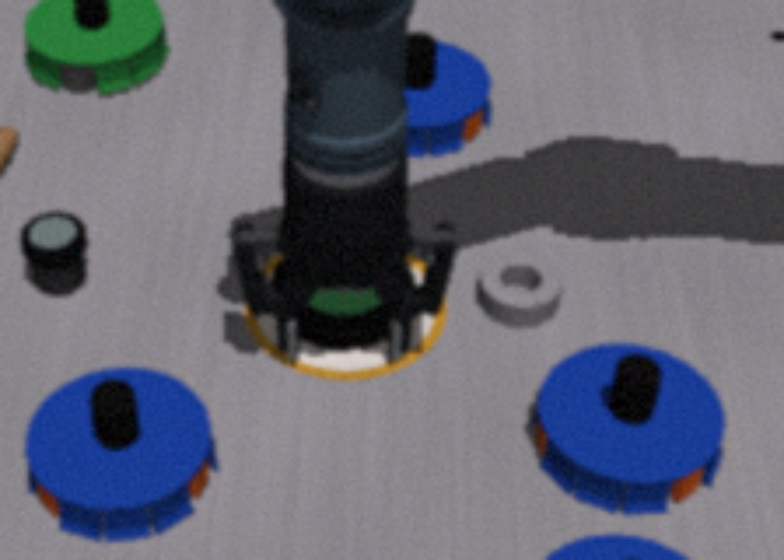

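View pics/top5c.png

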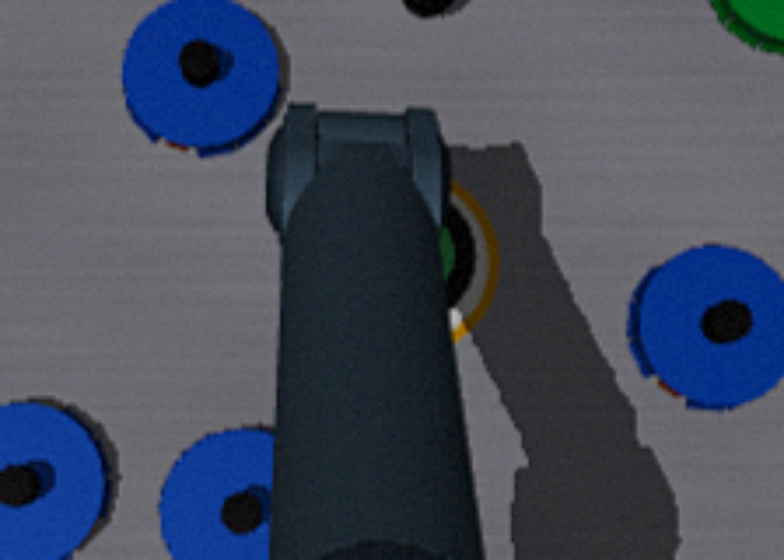

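Request:
{"fn": "arm_command", "kwargs": {"steps": [{"fingers": -0.4,"xyz": [-0.1,0,0],"rot": [0,0,0]},{"fingers": -0.4,"xyz": [-0.2,0,0],"rot": [0,0,0]},{"fingers": -0.4,"xyz": [-0.3,0,0],"rot": [0,0,0]},{"fingers": -0.4,"xyz": [-0.2,-0.2,0],"rot": [0,0,0]},{"fingers": -0.4,"xyz": [0,-0.6,0],"rot": [0,0,0]},{"fingers": -0.4,"xyz": [0,-0.7,0],"rot": [0,0,0]},{"fingers": -0.4,"xyz": [0,-0.7,0],"rot": [0,0,0]},{"fingers": -0.4,"xyz": [0,-0.3,0],"rot": [0,0,0]},{"fingers": -0.4,"xyz": [0,0,0],"rot": [0,0,0]},{"fingers": -0.4,"xyz": [0,0,0],"rot": [0,0,0]}]}}

```text
clock: 9.37
tool_pos: [0.5104, 0.0826, 0.1989]
ee_rot: [-0.509, 0.49, -0.49, 0.511]
force: [0.1, 0.4, -1.3]
width: 0.702
```

```bash
python3 - <<'E'
from m import *
p=camera("wrist"); goal([.463,-.17,.22])
cv2.imwrite(f"pics/wrist6.png",p["frame"])
print(black(p,(.511,-.009)),glass(p,(.511,-.009)),spot(p))
print([ (m["conf"],m["point"],onz(p,m["point"],0)) for m in mark_of(p,"carrier")])
E
```

```text
clk 9.42 tcp [0.5093 0.0824 0.1975] w 0.701 F [ 0.09  0.82 -1.02]
[[0.039, -0.001, 0.999], [-0.999, -0.0, 0.039], [0.0, -1.0, -0.001]]
shift units (tool xyz): [ 5.007 -0.449 -1.124] yaw_x deg -87.74
(7893, ((510.9954833984375, -8.996597290039062), 69.99427795410156), ((510.41796875, -4.6446075439453125), (102.70838165283203, 144.72731018066406))) (5116, ((523.912841796875, -11.485363960266113), 47.018558502197266), ((518.89306640625, -9.232516288757324), (77.7240982055664, 90.32256317138672))) (3064, ((509.7710876464844, -7.279633522033691), 70.13824462890625), ((509.7825012207031, -7.335455894470215), (139.46580505371094, 139.67239379882812)))
[(0.96, [338.1, 322.7], array([ 0.5122, -0.0074,  0.    ]))]
```

View pics/wrist6.png

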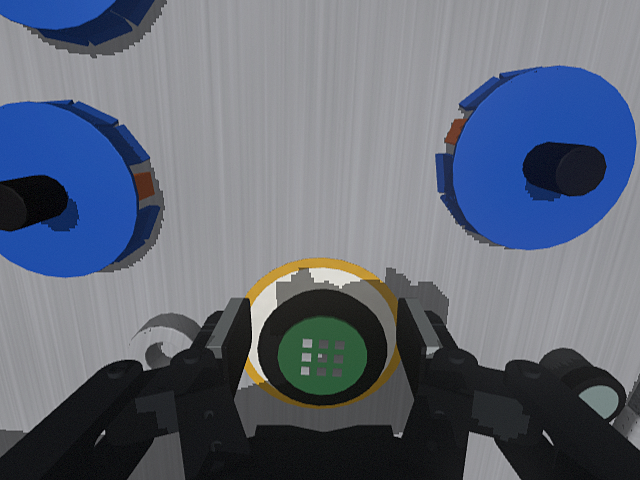

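```bash
cat >> m.py <<'E'
def comp(p,lo,hi,seed,z,img=None):
    hsv=cv2.cvtColor(p["frame"],cv2.COLOR_BGR2HSV); k=cv2.inRange(hsv,lo,hi)
    k=cv2.morphologyEx(k,cv2.MORPH_OPEN,np.ones((3,3),np.uint8))
    n,l=cv2.connectedComponents(k); q=np.argwhere(l==l[int(seed[0]),int(seed[1])])
    hull=cv2.convexHull(q[:,::-1].astype(np.int32))[:,0,::-1]
    W=np.array([onz(p,a,z)[:2] for a in hull])
    from scipy.optimize import least_squares
    r=least_squares(lambda v:np.linalg.norm(W-v[:2],axis=1)-v[2],[*W.mean(0),.03],loss="soft_l1",f_scale=.001)
    return len(q),r.x,np.abs(r.fun).max()
E
python3 - <<'E'
from m import *
p=camera("wrist"); goal(None)
f=p["frame"]; print(f[330,290],f[370,300],f[340,270])
g=comp(p,(40,60,30),(90,255,255),(330,290),.026); print(g)
k=comp(p,(0,0,0),(180,255,60),(340,268),.02); print(k)
E
```

```text
clk 9.52 tcp [0.5084 0.0819 0.1962] w 0.699 F [ 0.15 -0.43  0.13]
[[0.039, -0.003, 0.999], [-0.999, -0.001, 0.039], [0.001, -1.0, -0.003]]
[25 24 26] [58 92 49] [31 34 34]
(302198, array([ 0.5065, -0.007 ,  0.2928]), np.float64(0.0006672967333002933))
(6332, array([ 0.5117, -0.0059,  0.05  ]), np.float64(0.0015224473651410803))
```

Request:
{"fn": "arm_command", "kwargs": {"steps": [{"fingers": -0.4,"xyz": [0.4,-0.06,-0.1],"rot": [0,0,0]},{"fingers": -0.4,"xyz": [0.6,-0.06,-0.16],"rot": [0,0,0]},{"fingers": -0.4,"xyz": [0.6,-0.06,-0.16],"rot": [0,0,0]},{"fingers": -0.4,"xyz": [0.6,-0.06,-0.16],"rot": [0,0,0]},{"fingers": -0.4,"xyz": [0.6,-0.06,-0.16],"rot": [0,0,0]},{"fingers": -0.4,"xyz": [0.6,-0.06,-0.16],"rot": [0,0,0]},{"fingers": -0.4,"xyz": [0.6,-0.06,-0.12],"rot": [0,0,0]},{"fingers": -0.4,"xyz": [0.4,-0.04,-0.07],"rot": [0,0,0]},{"fingers": -0.4,"xyz": [0,0,0],"rot": [0,0,0]},{"fingers": -0.4,"xyz": [0,0,0],"rot": [0,0,0]},{"fingers": -0.4,"xyz": [0,0,0],"rot": [0,0,0]}]}}

```text
clock: 10.43
tool_pos: [0.4633, -0.1391, 0.2196]
ee_rot: [0.51, -0.491, 0.489, -0.509]
force: [0.2, -0.4, -0.3]
width: 0.703
```

```bash
python3 - <<'E'
from m import *
w=camera("wrist"); goal([.463,-.232,.2])
cv2.imwrite(f"pics/wrist7.png",w["frame"])
t=camera("top"); s=camera("side")
cv2.imwrite(f"pics/top7.png",t["frame"])
for p in (w,t,s):
    print(p["shot"],[ (m["conf"],m["point"],onz(p,m["point"],.066)) for m in mark_of(p,"knob_top") if m["conf"]>.3])
print("carrier",black(t,(.511,-.009)),black(s,(.511,-.009)))
print(spot(t),spot(s))
E
```

```text
clk 10.48 tcp [ 0.4635 -0.1386  0.2198] w 0.694 F [ 0.95 -0.05  1.13]
[[0.041, -0.002, 0.999], [-0.999, 0.001, 0.041], [-0.001, -1.0, -0.002]]
shift units (tool xyz): [ 1.867  0.394 -0.086] yaw_x deg -87.68
23 [(0.63, [374.2, 317.2], array([ 0.4603, -0.2301,  0.066 ]))]
24 [(0.89, [219.2, 297.3], array([0.6398, 0.1368, 0.066 ])), (0.82, [339.5, 241.7], array([0.3495, 0.264 , 0.066 ])), (0.62, [346.3, 307.7], array([0.3339, 0.1094, 0.066 ]))]
25 [(0.88, [168.5, 356.8], array([ 0.4674, -0.2426,  0.066 ])), (0.88, [272.9, 273.6], array([0.6413, 0.1405, 0.066 ])), (0.77, [324.1, 422.8], array([0.3468, 0.258 , 0.066 ])), (0.61, [266.9, 424.0], array([0.3284, 0.1126, 0.066 ]))]
carrier (660, ((514.5326538085938, -9.59536361694336), 49.70608901977539), ((514.5863037109375, -9.718653678894043), (96.7610855102539, 98.66152954101562))) (552, ((512.0128784179688, -2.6050798892974854), 53.598487854003906), ((512.6900634765625, -3.1922450065612793), (94.41943359375, 107.11996459960938)))
(541, ((513.544189453125, -8.79365348815918), 70.72728729248047), ((513.339111328125, -8.765192985534668), (139.6990203857422, 139.9474639892578))) (353, ((510.22711181640625, -8.614266395568848), 70.31946563720703), ((510.23675537109375, -8.413228034973145), (138.40696716308594, 139.15647888183594)))
```

View pics/wrist7.png

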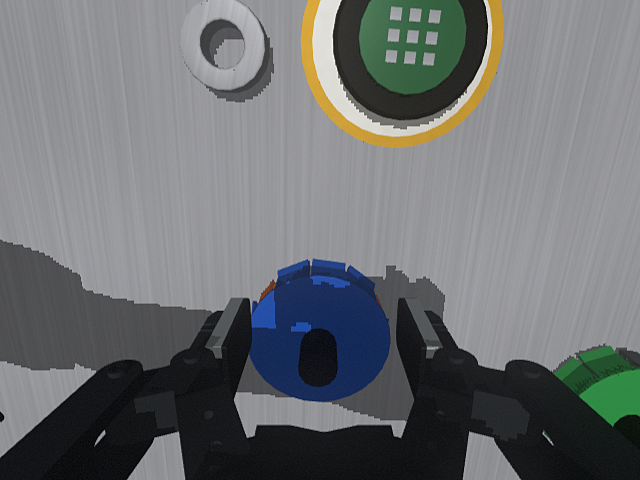

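View pics/top7.png

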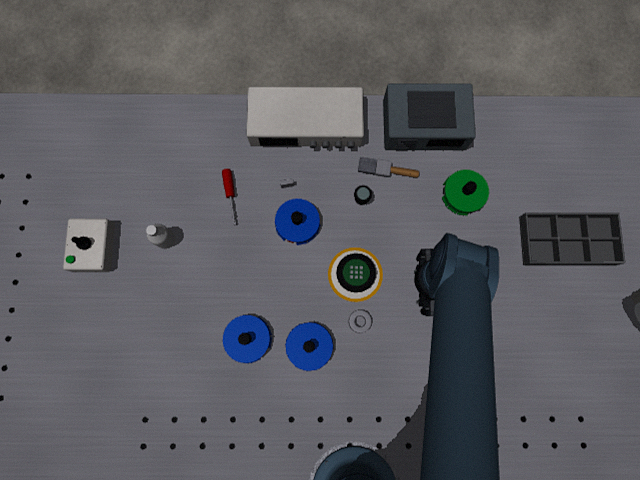

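```bash
python3 - <<'E'
from m import *
w=camera("wrist"); s=state(); print(s["tool_pos"],s["clock"])
f=w["frame"][240:430,220:420]; cv2.imwrite("pics/w7c.png",cv2.resize(cv2.convertScaleAbs(f,alpha=2.5),None,fx=3,fy=3))
# predicted outlines for a guess
for c in [(.4615,-.2305),(.4615,-.2330)]:
    g=cv2.convertScaleAbs(w["frame"],alpha=2.5)
    for z,r in((.066,.014),(.03,.057),(.03,.014)):
        pts=np.array([proj(w,(c[0]+r*np.cos(a),c[1]+r*np.sin(a),z))[::-1] for a in np.linspace(0,6.28,60)])
        cv2.polylines(g,[np.round(pts*16).astype(np.int32)],True,(0,255,255),1,cv2.LINE_AA,4)
    cv2.imwrite(f"pics/w7_{int(-c[1]*1e4)}.png",cv2.resize(g[240:430,220:420],None,fx=3,fy=3))
E
```

```text
[ 0.464  -0.1393  0.2207] 10.7833
```

View pics/w7_2305.png

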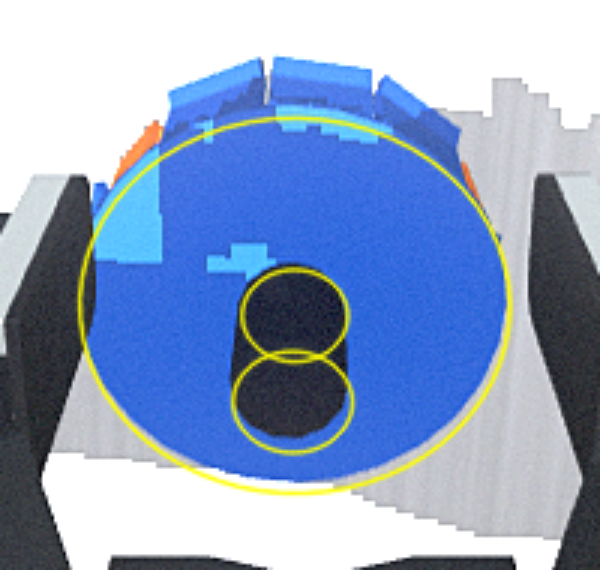

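View pics/w7_2330.png

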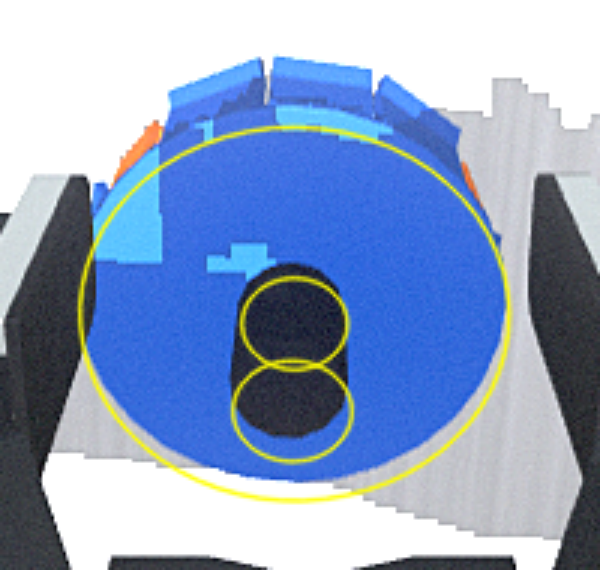

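Request:
{"fn": "arm_command", "kwargs": {"steps": [{"fingers": -0.4,"xyz": [0.4,0.1,-0.03],"rot": [0,0,0]},{"fingers": -0.4,"xyz": [0.5,0.1,-0.03],"rot": [0,0,0]},{"fingers": -0.4,"xyz": [0.5,0.2,-0.03],"rot": [0,0,0]},{"fingers": -0.4,"xyz": [0.44,0.2,-0.02],"rot": [0,0,0]},{"fingers": -0.4,"xyz": [0,0.4,0],"rot": [0,0,0]},{"fingers": -0.4,"xyz": [0,0.4,0],"rot": [0,0,0]},{"fingers": -0.4,"xyz": [0,0.3,0],"rot": [0,0,0]},{"fingers": -0.4,"xyz": [0,0.2,0],"rot": [0,0,0]},{"fingers": -0.4,"xyz": [0,0.2,0],"rot": [0,0,0]},{"fingers": -0.4,"xyz": [0,0.13,0],"rot": [0,0,0]},{"fingers": -0.4,"xyz": [0,0,0],"rot": [0,0,0]},{"fingers": -0.4,"xyz": [0,0,0],"rot": [0,0,0]}]}}

```text
clock: 11.78
tool_pos: [0.4621, -0.2322, 0.1095]
ee_rot: [-0.51, 0.49, -0.49, 0.51]
force: [-0.2, -0.1, 0.1]
width: 0.7
```

```bash
python3 - <<'E'
from m import *
w=camera("wrist"); goal([.4625,-.231,.109])
cv2.imwrite(f"pics/wrist8.png",cv2.convertScaleAbs(w["frame"],alpha=2))
s=camera("side")
cv2.imwrite("pics/side8c.png",cv2.resize(s["frame"][100:240,280:460],None,fx=4,fy=4))
E
```

```text
clk 11.83 tcp [ 0.4624 -0.2324  0.1099] w 0.7 F [ 0.31 -0.52 -0.41]
[[0.039, 0.001, 0.999], [-0.999, -0.0, 0.039], [0.0, -1.0, 0.001]]
shift units (tool xyz): [-0.028  0.018  0.003] yaw_x deg -87.79
```

View pics/wrist8.png

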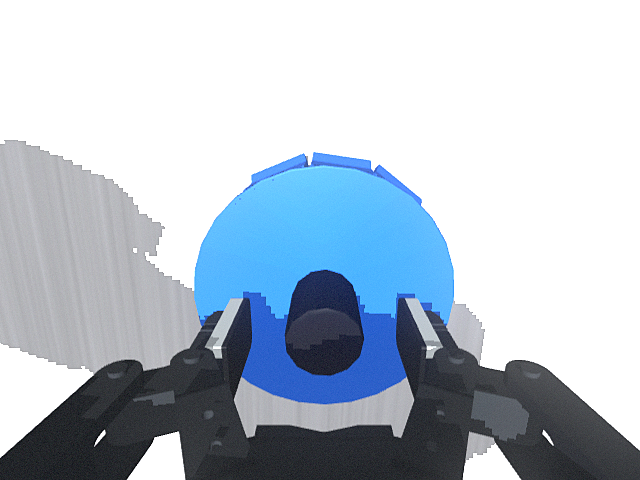

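View pics/side8c.png

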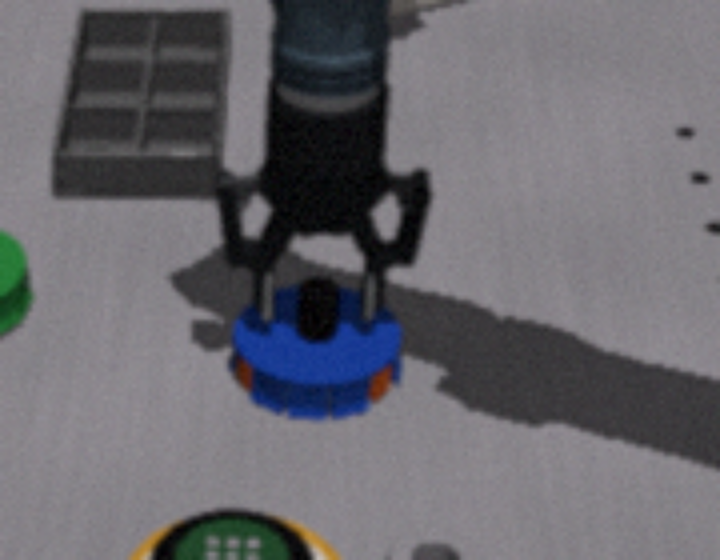

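```bash
python3 - <<'E'
from m import *
w=camera("wrist"); s=state(); print(s["tool_pos"])
x,y,_=s["tool_pos"]
print("knobtop pred",proj(w,(x,y,.066)),"disc bottom/top pred",proj(w,(x,y-.057,.03)),proj(w,(x,y+.057,.03)), "L/R",proj(w,(x-.057,y,.03)),proj(w,(x+.057,y,.03)))
print(proj(w,(x,y-.014,.066)),proj(w,(x,y+.014,.066)))
print("tip rear edge pred",[proj(w,(x-.03,y+.011,z)) for z in(.036,.04,.045)])
E
```

```text
[ 0.4626 -0.2325  0.1102]
knobtop pred [353.937  328.1569] disc bottom/top pred [411.301  322.2726] [177.1534 332.8185] L/R [301.9233 197.9347] [310.3984 454.8752]
[387.2175 326.5569] [318.4854 329.8612]
tip rear edge pred [array([286.8179, 256.5713]), array([290.9126, 254.9298]), array([296.3266, 252.7593])]
```

Request:
{"fn": "arm_command", "kwargs": {"steps": [{"fingers": -0.4,"xyz": [-0.04,0,0],"rot": [0,0,0]},{"fingers": 1,"xyz": [0,0,0],"rot": [0,0,0]},{"fingers": 1,"xyz": [0,0,0],"rot": [0,0,0]},{"fingers": 1,"xyz": [0,0,0],"rot": [0,0,0]},{"fingers": 1,"xyz": [0,0,0],"rot": [0,0,0]},{"fingers": 1,"xyz": [0,0,0],"rot": [0,0,0]},{"fingers": 1,"xyz": [0,0,0],"rot": [0,0,0]},{"fingers": 1,"xyz": [0,0,0],"rot": [0,0,0]},{"fingers": 1,"xyz": [0,0,0],"rot": [0,0,0]}], "newtons": 70}}

```text
clock: 12.68
tool_pos: [0.4621, -0.2303, 0.1099]
ee_rot: [-0.509, 0.49, -0.49, 0.51]
force: [-1.4, 1.2, 6.5]
width: 0.309
```

```bash
python3 - <<'E'
from m import *
goal([.4625,-.231,.109])
w=camera("wrist"); s=state()["tool_pos"]; print(s)
cv2.imwrite(f"pics/wrist9.png",cv2.convertScaleAbs(w["frame"],alpha=2))
E
```

```text
clk 12.68 tcp [ 0.4621 -0.2303  0.1099] w 0.309 F [-1.42  1.22  6.54]
[[0.039, 0.0, 0.999], [-0.999, 0.0, 0.039], [-0.0, -1.0, 0.0]]
shift units (tool xyz): [0.015 0.017 0.007] yaw_x deg -87.79
[ 0.4621 -0.2302  0.1099]
```

View pics/wrist9.png

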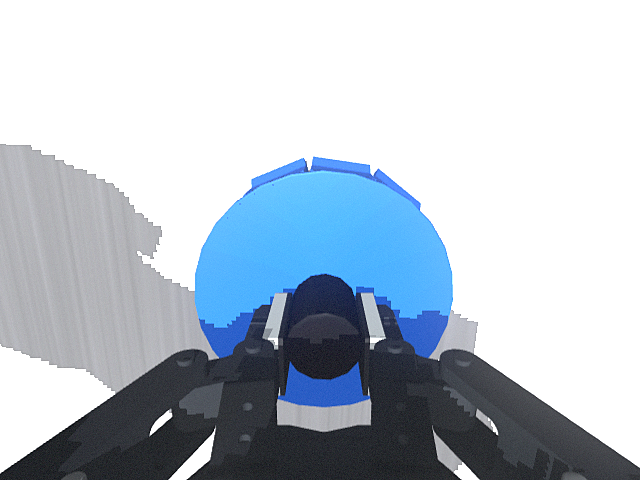

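Request:
{"fn": "arm_command", "kwargs": {"steps": [{"fingers": 1,"xyz": [0,-0.1,0],"rot": [0,0,0]},{"fingers": 1,"xyz": [0,-0.2,0],"rot": [0,0,0]},{"fingers": 1,"xyz": [0,-0.4,0],"rot": [0,0,0]},{"fingers": 1,"xyz": [0,-0.4,0],"rot": [0,0,0]},{"fingers": 1,"xyz": [0,-0.3,0],"rot": [0,0,0]},{"fingers": 1,"xyz": [-0.2,-0.2,0.05],"rot": [0,0,0]},{"fingers": 1,"xyz": [-0.4,0,0.1],"rot": [0,0,0]},{"fingers": 1,"xyz": [-0.4,0,0.1],"rot": [0,0,0]},{"fingers": 1,"xyz": [-0.4,0,0.1],"rot": [0,0,0]},{"fingers": 1,"xyz": [-0.4,0,0.1],"rot": [0,0,0]},{"fingers": 1,"xyz": [-0.4,0,0.1],"rot": [0,0,0]},{"fingers": 1,"xyz": [-0.4,0,0.1],"rot": [0,0,0]},{"fingers": 1,"xyz": [-0.4,0,0.15],"rot": [0,0,0]},{"fingers": 1,"xyz": [-0.4,0,0.15],"rot": [0,0,0]},{"fingers": 1,"xyz": [-0.4,0,0.1],"rot": [0,0,0]},{"fingers": 1,"xyz": [-0.4,0,0.1],"rot": [0,0,0]},{"fingers": 1,"xyz": [-0.2,0,0.05],"rot": [0,0,0]},{"fingers": 1,"xyz": [0,0,0],"rot": [0,0,0]},{"fingers": 1,"xyz": [0,0,0],"rot": [0,0,0]}]}}

```text
clock: 14.32
tool_pos: [0.513, -0.0084, 0.1894]
ee_rot: [0.51, -0.49, 0.49, -0.509]
force: [-0.6, -0.6, -2.3]
width: 0.312
```

```bash
python3 - <<'E'
from m import *
goal([.514,-.0075,.15])
w=camera("wrist")
cv2.imwrite(f"pics/wrist10.png",cv2.convertScaleAbs(w["frame"],alpha=2))
s=camera("side")
cv2.imwrite("pics/side10c.png",cv2.resize(cv2.convertScaleAbs(s["frame"][160:300,250:430],alpha=1.5),None,fx=4,fy=4))
E
```

```text
clk 14.32 tcp [ 0.513  -0.0084  0.1894] w 0.312 F [-0.56 -0.63 -2.27]
[[0.04, -0.0, 0.999], [-0.999, -0.001, 0.04], [0.001, -1.0, -0.001]]
shift units (tool xyz): [-0.018  0.787  0.021] yaw_x deg -87.73
```

View pics/wrist10.png

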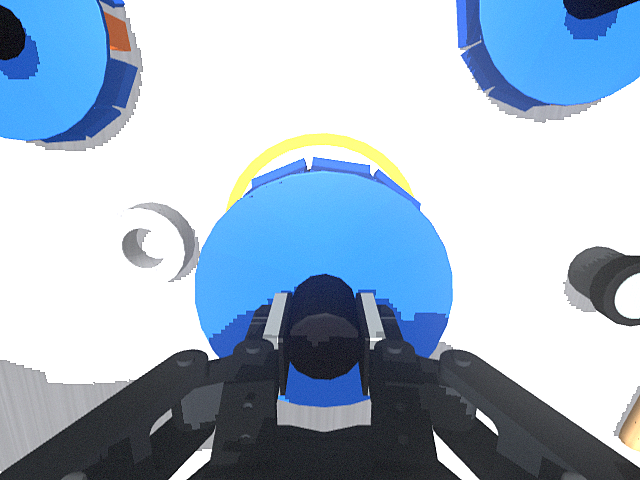

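View pics/side10c.png

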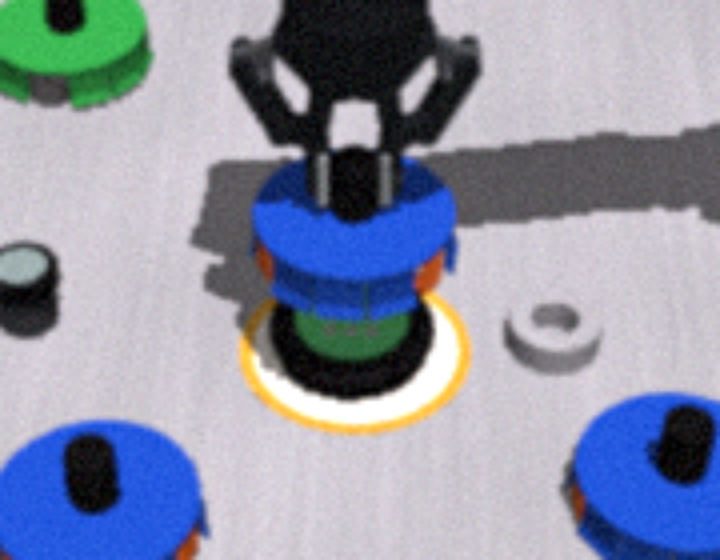

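```bash
python3 - <<'E'
from m import *
from scipy.optimize import least_squares
s=camera("side"); tp=state()["tool_pos"]; print(tp)
f=s["frame"]; hsv=cv2.cvtColor(f,cv2.COLOR_BGR2HSV)
zt=tp[2]-.110+.03
def over(g,c,z,r,col):
    pts=np.array([proj(s,(c[0]+r*np.cos(a),c[1]+r*np.sin(a),z))[::-1] for a in np.linspace(0,6.28,80)])
    q=(pts+.5-np.array([250,160]))*4-.5
    cv2.polylines(g,[np.round(q*16).astype(np.int32)],True,col,1,cv2.LINE_AA,4)
g=cv2.resize(cv2.convertScaleAbs(f[160:300,250:430],alpha=1.5),None,fx=4,fy=4)
over(g,tp[:2],zt,.057,(0,255,255)); over(g,(.513,-.0085),.019,.05,(0,0,255)); over(g,(.513,-.0085),.0,.07,(255,0,255)); over(g,(.513,-.0085),.026,.034,(255,255,0))
cv2.imwrite("pics/side11.png",g)
E
```

```text
[ 0.5128 -0.0102  0.1893]
```

View pics/side11.png

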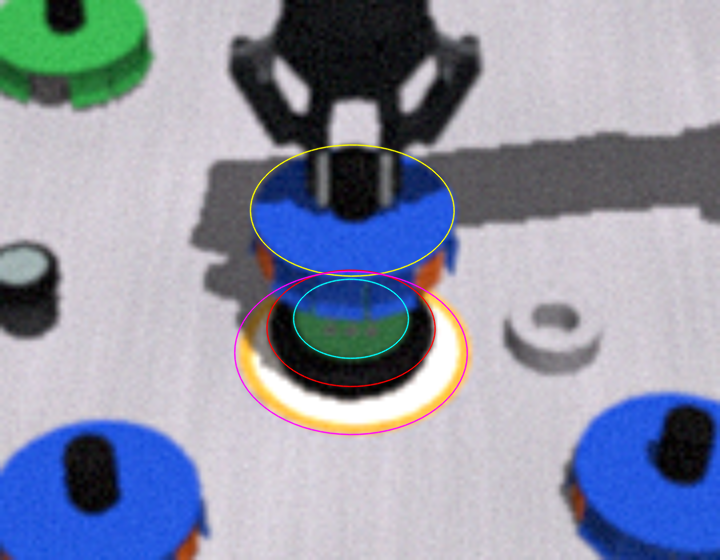

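Request:
{"fn": "arm_command", "kwargs": {"steps": [{"fingers": 1,"xyz": [-0.035,0.1,0],"rot": [0,0,0]},{"fingers": 1,"xyz": [0,0.2,0],"rot": [0,0,0]},{"fingers": 1,"xyz": [0,0.2,0],"rot": [0,0,0]},{"fingers": 1,"xyz": [0,0.2,0],"rot": [0,0,0]},{"fingers": 1,"xyz": [0,0.15,0],"rot": [0,0,0]},{"fingers": 1,"xyz": [0,0.1,0],"rot": [0,0,0]},{"fingers": 1,"xyz": [0,0,0],"rot": [0,0,0]},{"fingers": 1,"xyz": [0,0,0],"rot": [0,0,0]}]}}

```text
clock: 15.13
tool_pos: [0.513, -0.0064, 0.1413]
ee_rot: [0.51, -0.491, 0.49, -0.509]
force: [-0.0, -0.2, -2.9]
width: 0.305
```

```bash
python3 - <<'E'
from m import *
goal([.513,-.007,.126])
s=camera("side"); tp=state()["tool_pos"]; print(tp)
f=s["frame"]
zt=tp[2]-.110+.03
def over(g,c,z,r,col):
    pts=np.array([proj(s,(c[0]+r*np.cos(a),c[1]+r*np.sin(a),z))[::-1] for a in np.linspace(0,6.28,80)])
    q=(pts+.5-np.array([280,200]))*6-.5
    cv2.polylines(g,[np.round(q*16).astype(np.int32)],True,col,1,cv2.LINE_AA,4)
g=cv2.resize(cv2.convertScaleAbs(f[200:290,280:400],alpha=1.5),None,fx=6,fy=6)
over(g,tp[:2],zt,.057,(0,255,255)); over(g,(.5125,-.006),0,.045,(0,0,255)); over(g,(.5125,-.006),.019,.05,(0,0,255))
cv2.imwrite("pics/side12.png",g)
E
```

```text
clk 15.13 tcp [ 0.513  -0.0064  0.1413] w 0.305 F [-0.03 -0.18 -2.87]
[[0.038, -0.001, 0.999], [-0.999, -0.0, 0.038], [0.0, -1.0, -0.001]]
shift units (tool xyz): [0.011 0.306 0.001] yaw_x deg -87.8
[ 0.5134 -0.0064  0.1418]
```

View pics/side12.png

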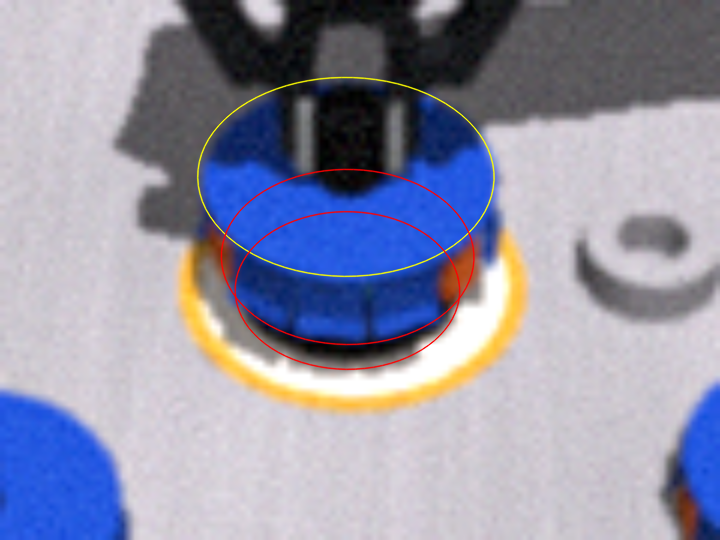

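Request:
{"fn": "arm_command", "kwargs": {"steps": [{"fingers": 1,"xyz": [0,0.06,0],"rot": [0,0,0]},{"fingers": 1,"xyz": [0,0.06,0],"rot": [0,0,0]},{"fingers": 1,"xyz": [0,0.06,0],"rot": [0,0,0]},{"fingers": 1,"xyz": [0,0.06,0],"rot": [0,0,0]},{"fingers": 1,"xyz": [0,0.05,0],"rot": [0,0,0]},{"fingers": 1,"xyz": [0,0,0],"rot": [0,0,0]},{"fingers": 1,"xyz": [0,0,0],"rot": [0,0,0]}]}}

```text
clock: 15.77
tool_pos: [0.5132, -0.0065, 0.1272]
ee_rot: [0.51, -0.49, 0.49, -0.509]
force: [-0.3, -0.9, -1.5]
width: 0.307
```

Request:
{"fn": "arm_command", "kwargs": {"steps": [{"fingers": 1,"xyz": [0,0.03,0],"rot": [0,0,0]},{"fingers": 1,"xyz": [0,0.03,0],"rot": [0,0,0]},{"fingers": 1,"xyz": [0,0,0],"rot": [0,0,0]}]}}

```text
clock: 16.02
tool_pos: [0.5135, -0.0067, 0.1245]
ee_rot: [-0.509, 0.49, -0.491, 0.51]
force: [0.4, -0.9, -0.5]
width: 0.305
```

```bash
python3 - <<'E'
from m import *
goal([.513,-.007,.113])
print(state()["torque"])
w=camera("wrist")
s=camera("side"); g=cv2.resize(cv2.convertScaleAbs(s["frame"][200:290,280:400],alpha=1.5),None,fx=6,fy=6)
cv2.imwrite("pics/side13.png",g); cv2.imwrite("pics/w13.png",cv2.convertScaleAbs(w["frame"],alpha=1.6))
E
```

```text
clk 16.02 tcp [ 0.5135 -0.0067  0.1245] w 0.305 F [ 0.39 -0.9  -0.53]
[[0.038, 0.001, 0.999], [-0.999, -0.0, 0.038], [0.0, -1.0, 0.001]]
shift units (tool xyz): [ 0.006  0.231 -0.011] yaw_x deg -87.8
[-0.3918 -0.0014 -0.0465]
```

View pics/side13.png

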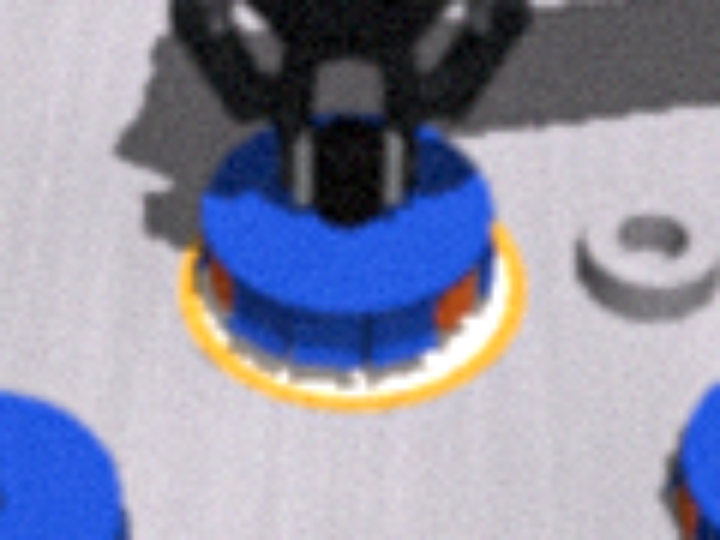

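View pics/w13.png

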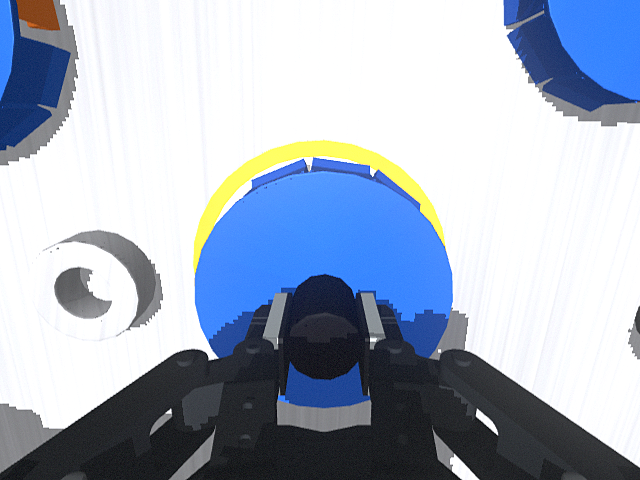

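Request:
{"fn": "arm_command", "kwargs": {"steps": [{"fingers": 1,"xyz": [0,0,0],"rot": [0,0,0]},{"fingers": 1,"xyz": [0,0.03,0],"rot": [0,0,0]},{"fingers": 1,"xyz": [0,0.03,0],"rot": [0,0,0]},{"fingers": 1,"xyz": [0,0,0],"rot": [0,0,0]}], "newtons": 110}}

```text
clock: 16.45
tool_pos: [0.5141, -0.007, 0.1219]
ee_rot: [-0.509, 0.49, -0.491, 0.51]
force: [-0.2, -2.1, 3.7]
width: 0.301
```

Request:
{"fn": "arm_command", "kwargs": {"steps": [{"fingers": 1,"xyz": [0,0.03,0],"rot": [0,0,0]},{"fingers": 1,"xyz": [0,0.03,0],"rot": [0,0,0]},{"fingers": 1,"xyz": [0,0,0],"rot": [0,0,0]}]}}

```text
clock: 16.7
tool_pos: [0.5144, -0.0073, 0.12]
ee_rot: [-0.509, 0.49, -0.491, 0.51]
force: [0.1, -1.9, 1.6]
width: 0.302
```

Request:
{"fn": "arm_command", "kwargs": {"steps": [{"fingers": 1,"xyz": [0,0.03,0],"rot": [0,0,0]},{"fingers": 1,"xyz": [0,0.03,0],"rot": [0,0,0]},{"fingers": 1,"xyz": [0,0,0],"rot": [0,0,0]}]}}

```text
clock: 16.95
tool_pos: [0.5136, -0.007, 0.1149]
ee_rot: [-0.509, 0.49, -0.491, 0.509]
force: [1.8, -4.1, -1.3]
width: 0.298
```

Request:
{"fn": "arm_command", "kwargs": {"steps": [{"fingers": 1,"xyz": [0,0.03,0],"rot": [0,0,0]},{"fingers": 1,"xyz": [0,0.03,0],"rot": [0,0,0]},{"fingers": 1,"xyz": [0,0,0],"rot": [0,0,0]}]}}

```text
clock: 17.2
tool_pos: [0.5137, -0.0073, 0.1137]
ee_rot: [0.509, -0.491, 0.49, -0.509]
force: [-1.1, -4.3, 11.2]
width: 0.293
```

Request:
{"fn": "arm_command", "kwargs": {"steps": [{"fingers": 1,"xyz": [0,0.03,0],"rot": [0,0,0]},{"fingers": 1,"xyz": [0,0.03,0],"rot": [0,0,0]},{"fingers": 1,"xyz": [0,0,0],"rot": [0,0,0]}]}}

```text
clock: 17.45
tool_pos: [0.5139, -0.0074, 0.1135]
ee_rot: [-0.509, 0.492, -0.49, 0.509]
force: [-9.7, -3.4, 33.2]
width: 0.298
```

```bash
python3 - <<'E'
from m import *
goal(None); print(state()["torque"])
w=camera("wrist")
s=camera("side"); g=cv2.resize(cv2.convertScaleAbs(s["frame"][200:290,280:400],alpha=1.5),None,fx=6,fy=6)
cv2.imwrite("pics/side14.png",g); cv2.imwrite("pics/w14.png",cv2.convertScaleAbs(w["frame"],alpha=1.6))
E
```

```text
clk 17.45 tcp [ 0.5139 -0.0074  0.1135] w 0.298 F [-9.72 -3.35 33.17]
[[0.037, -0.002, 0.999], [-0.999, 0.002, 0.037], [-0.002, -1.0, -0.002]]
[-0.7992  2.1129  0.1168]
```

View pics/side14.png

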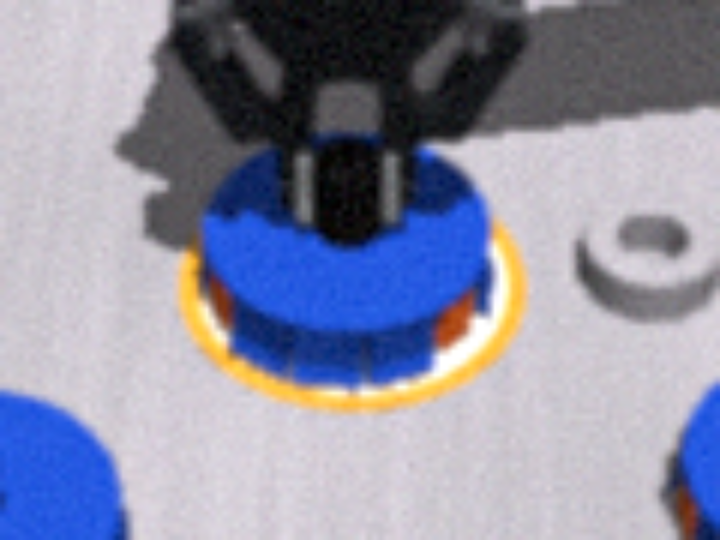

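View pics/w14.png

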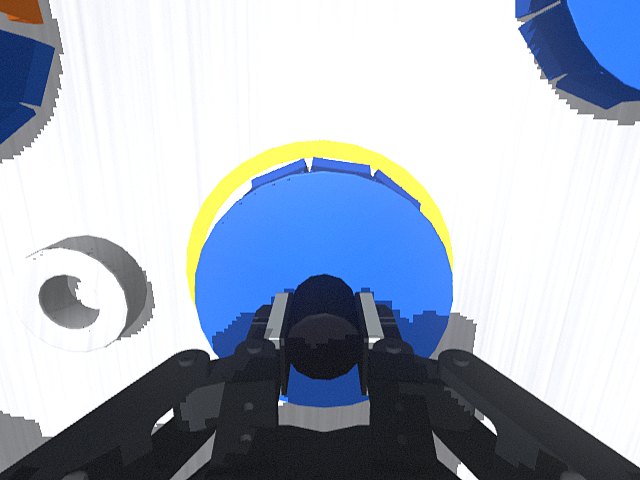

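Request:
{"fn": "arm_command", "kwargs": {"steps": [{"fingers": 1,"xyz": [0,-0.04,0],"rot": [0,0,0]},{"fingers": 1,"xyz": [0,-0.03,0],"rot": [0,0,0]},{"fingers": 1,"xyz": [0,0,0],"rot": [0,0,0]}]}}

```text
clock: 17.8
tool_pos: [0.5135, -0.0071, 0.1137]
ee_rot: [-0.509, 0.49, -0.491, 0.509]
force: [-0.9, -4.8, 9.3]
width: 0.298
```

Request:
{"fn": "arm_command", "kwargs": {"steps": [{"fingers": 1,"xyz": [0,-0.02,0],"rot": [0,0,0]},{"fingers": 1,"xyz": [0,0,0],"rot": [0,0,0]},{"fingers": -0.2,"xyz": [0,0,0],"rot": [0,0,0]},{"fingers": -0.2,"xyz": [0,0,0],"rot": [0,0,0]},{"fingers": -0.2,"xyz": [0,0,0],"rot": [0,0,0]},{"fingers": -0.2,"xyz": [0,0,0],"rot": [0,0,0]},{"fingers": -0.2,"xyz": [0,0,0],"rot": [0,0,0]},{"fingers": -0.2,"xyz": [0,0,0],"rot": [0,0,0]}]}}

```text
clock: 18.47
tool_pos: [0.513, -0.0058, 0.1136]
ee_rot: [0.51, -0.49, 0.49, -0.51]
force: [-0.3, -0.9, 0.3]
width: 0.6
```

Released with the force back near zero. Next I'll raise the arm clear and look.

Request:
{"fn": "arm_command", "kwargs": {"steps": [{"fingers": -0.2,"xyz": [0,-0.2,0],"rot": [0,0,0]},{"fingers": -0.2,"xyz": [0,-0.4,0],"rot": [0,0,0]},{"fingers": -0.2,"xyz": [0,-0.6,0],"rot": [0,0,0]},{"fingers": -0.2,"xyz": [0,-0.6,0],"rot": [0,0,0]},{"fingers": -0.2,"xyz": [0.4,-0.3,0],"rot": [0,0,0]},{"fingers": -0.2,"xyz": [0.6,0,0],"rot": [0,0,0]},{"fingers": -0.2,"xyz": [0.6,0,0],"rot": [0,0,0]},{"fingers": -0.2,"xyz": [0.6,0,0],"rot": [0,0,0]},{"fingers": -0.2,"xyz": [0.6,0,0],"rot": [0,0,0]},{"fingers": -0.2,"xyz": [0.4,0,0],"rot": [0,0,0]},{"fingers": -0.2,"xyz": [0,0,0],"rot": [0,0,0]},{"fingers": -0.2,"xyz": [0,0,0],"rot": [0,0,0]}]}}

```text
clock: 19.47
tool_pos: [0.519, -0.168, 0.2196]
ee_rot: [-0.508, 0.491, -0.492, 0.509]
force: [0.3, 0.9, 0.1]
width: 0.6
```

```bash
python3 - <<'E'
from m import *
goal(None)
t=camera("top"); s=camera("side"); w=camera("wrist")
cv2.imwrite("pics/t15.png",cv2.resize(t["frame"][140:380,210:510],None,fx=2.5,fy=2.5))
cv2.imwrite("pics/s15.png",cv2.resize(cv2.convertScaleAbs(s["frame"][200:290,280:400],alpha=1.6),None,fx=6,fy=6))
cv2.imwrite("pics/w15.png",cv2.convertScaleAbs(w["frame"],alpha=1.6))
for a in mark_of(t,"knob_top")+[]:
  for b in mark_of(s,"knob_top"):
    X=tri(t,a["point"],s,b["point"]); e=np.abs(proj(t,X)-a["point"]).max()
    if e<3 and a["conf"]>.3 and b["conf"]>.3: print(X,e)
print(spot(t),spot(s))
E
```

```text
clk 19.47 tcp [ 0.519  -0.168   0.2196] w 0.6 F [0.28 0.85 0.1 ]
[[0.034, 0.001, 0.999], [-0.999, -0.0, 0.034], [0.0, -1.0, 0.001]]
[0.3508 0.2574 0.0682] 1.6476114102081851
[0.3603 0.2367 0.1938] 2.6995837490951544
[0.3342 0.1092 0.0579] 0.313817302699988
[ 0.5116 -0.0133  0.0693] 1.0397381581936997
[0.6417 0.1397 0.0641] 0.8615149293486013
(494, ((513.4894409179688, -8.733036994934082), 70.75106811523438), ((513.3809814453125, -8.780587196350098), (139.72030639648438, 140.0090789794922))) (295, ((510.1593017578125, -8.58127212524414), 70.27494812011719), ((510.3525390625, -9.64859390258789), (138.81851196289062, 141.5796356201172)))
```

View pics/t15.png

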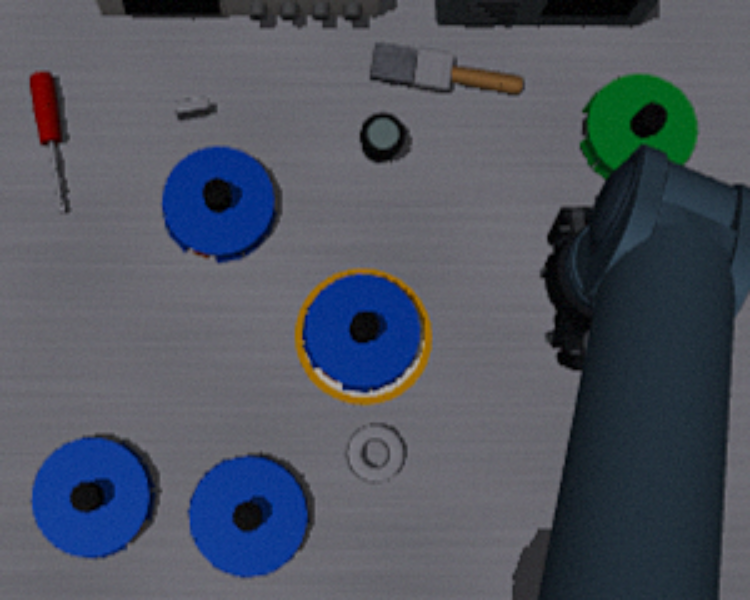

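View pics/s15.png

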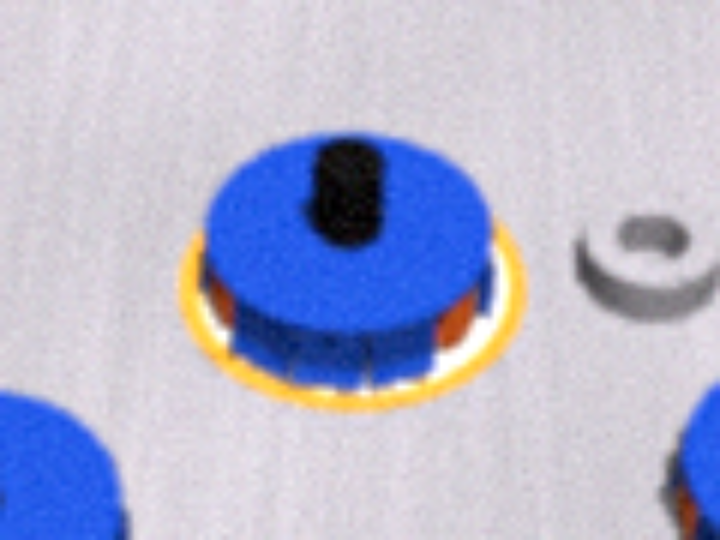

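View pics/w15.png

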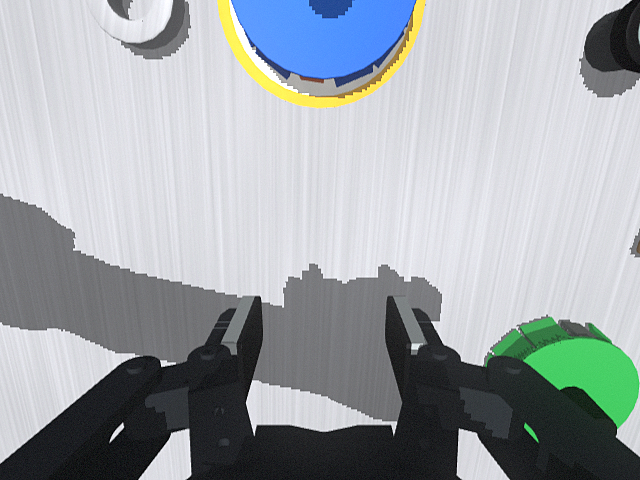

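```bash
python3 -c "
from workcell import *
print(close_job())"
```

```text
the job is handed in; nothing more can be done
None
```

I packed the carrier and handed the job in at about 20 s of the 59 s allowed. The hand-in reported no verdict.

- **Slide:** I pushed the carrier along the bench with the part-open jaws cradling its rim, at about 3 N, until it stood near the middle of the yellow ring.
- **Cover:** I took the rightmost blue cover by its knob and set it on the carrier. I then pressed it straight down until it snapped through and ended on a firm seat. The push peaked at about 33 N at the wrist, more than the 8 to 20 N you gave.
- **Release:** I let go with the force back near zero and moved the arm clear.

**Last checks:**
- The cover looks level and lies wholly inside the ring in the top and side views.
- Its knob top measures 69 mm high, against the 70 mm expected when pressed home.
- The bystanders I could see look undisturbed. I compared the views by eye and did not re-measure them.

**Weak points:**
- The cameras disagreed by 2 to 5 mm on some positions. I placed the cover using differences measured in the same camera.
- I did not measure the clip joints directly. I conclude all three clips snapped from the drop in force, the firm seat at the right height and the level cover.

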